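# Feed the steel dabba down the sloped spice rack

### The job

On the cabinet top stands a two-lane wooden spice feeder with a level landing, a slope and a steel bar across its foot. Push the round steel dabba off the landing and down its own lane until it rests against the steel stop bar, sliding it on the wood all the way without lifting or toppling it. Leave the ceramic pinch bowl where it stands in the other lane.

Things in the scene. Friction and masses are not known exactly. Their poses are not given: they have to be found in the camera images.
- dabba: Round steel spice tin with a flat top, 57 mm across (radius 28 mm below its lid band), 34 mm high, about 120 g. It stands upright on the landing in one of the two lanes. Origin: centre of its underside, z up its axis.
- bowl: White ceramic pinch bowl, 56 mm across the rim, 30 mm high, standing on the landing in the other lane, to be left alone. Origin: centre of its underside.
- rack: Fixed wooden feeder. Origin on the cabinet top; x downhill along the lanes, y across, z up. Level landing x -130 to -30 mm, surface 65 mm up, uphill end open; then slopes down 14 degrees for 160 mm (along the slope) to the stop. Lanes 68 mm wide, centred at y +38 and -38 mm; walls and divider 8 mm thick, 20 mm above the lane floor. Friction holds the dabba: it does not slide by itself.
- foot (a point): Point on the sloped floor at the uphill face of the steel stop bar, midway across the rack (at the divider). x points downhill along the slope, y as the rack's y, z square to the slope. The bar crosses both lanes, 16 mm above the floor, 12 mm thick. With the dabba against the bar, the dabba's origin has x = -28 mm, z = 0 here.
Things that resemble listed ones, but are neither listed nor needed, are in the scene too. Leave any orange or yellow look-alike of the dabba alone.

How it is judged:
By the outcome, as a careful person would: the job done as asked, in the order asked, and still so for the second after the job is handed in, with the robot touching nothing.
It also fails if it takes over 40 s, if anything falls off the work surface, if the arm or the gripper's body presses on something with over 40 N, if the wrist force passes 120 N, or if a joint passes its speed limit or range.

### The arm

A 7-joint arm with a two-finger parallel gripper is mounted at the origin on the work surface. World frame = base frame: x ahead of the robot, y to its left, z up, the work surface at z = 0. Lengths are in m, angles in rad, forces in N, time in s.
With the tool pointing down it reaches from about 0.4 to 0.85 m from the base axis. Payload 10.4 kg.
Tool frame: the origin (TCP) lies between the finger pads; the fingertips stand ahead of it and the grasp point (between the pads) lies 5 mm behind it (manip.tip_extent is the z of the fingertips in the tool frame, in m); z points along the fingers, y is the line along which they close (so a half turn about z gives the same grasp; the last joint's range is limited). The gripper opens to 85 mm and grips with 20 to 120 N. Pads are 22 mm wide; open, the fingers measure 114 mm over their backs; the gripper's body (76 mm by 85 mm) begins 54 mm behind the grasp point. The pads swing forward as they close: fully open they stand 13 mm farther back than shut.
Start: joints at [-1.279, 0.332, -0.065, 1.46, 0.022, 1.35, -0.088], TCP at [0.194, 0.594, 0.212] pointing down, gripper open.
Joint ranges: [-2.6, 2.6], [-0.5, 2.12], [-1.47, 1.34], [0.16, 2.42], [-1.27, 4.41], [0.06, 2.06], [-2.6, 2.6]. Speed limits (rad/s): [2.22, 2.22, 2.79, 2.79, 3.14, 3.14, 3.14].

### API

Orientations are given as a unit quaternion [x, y, z, w].
In Python, from workcell import status, viewer, manip gives the robot as it stands.
- The arm moves only by the tool play_rows, never from a script. Its argument "plan" is one flat list of numbers, 7 for each row, row after row: the turn, a rotation vector about the tool's x, y, z in degrees, then the shift along the tool's x, y, z in m, then the opening, from 0 (shut) to 1 (fully open). In form: [ax, ay, az, dx, dy, dz, grip, ax, ay, az, dx, dy, dz, grip, ...]. A call has 1 to 20 rows; each row is the pose to reach, as a shift and turn from the pose commanded when the call began, along the tool's axes at that moment; what a row does not reach only later rows make up. A row lasts 1/8 s, in which the tool goes at most 62.5 mm and 10.7 degrees, less where a joint would pass 70% of its speed; a pose out of reach is approached as far as the arm can. A call with a gripper value outside its range is refused whole. The fingers move at their own pace and stop on an object; "squeeze" is the grip in N (left out, the last holds). Time passes only in rows, so rows that repeat a pose let the fingers close. It gives the time, the measured TCP pose, the force, the opening and the grip force at its end, in the units of the state.
- status.get_obs(): the state, without advancing time (a new reading comes with each control period).
- viewer.camera(name): name is "side" or "top" or "wrist"; returns the picture (384x512x3 uint8, red, green, blue); there is no depth.
- viewer.camera_model(name): a dict with "fx", "fy", "cx", "cy" (pixels), "R" (3x3) and "t" (3): a world point X has camera coordinates R X + t. Camera axes: x right, y down, z forward; pixel columns grow to the right and rows downward; lengths in m; the calibration is good to about 2 mm. A picture is of the moment at which its call begins: read the wrist's pose just before it. camera_model takes no time and is no camera call; for the wrist camera it gives the pose at the moment of the call.
- manip.hand_in(): hands the job in; it is judged then, once.
The state is a dict: "clock": time; "joint_pos": joint angles; "joint_velocities": joint speeds; "tau": joint torques, N m; "position": TCP position; "ee_rot": TCP orientation; "ft_force": force on the tool from outside, world axes, zero at the start; "torque": the same for the moment, N m; "grip_width": opening from 0.0 (shut) to 1.0 (fully open); "grasp_force": force on a finger pad.
Only numpy, scipy, OpenCV 4.12 (cv2) and the standard library are available. Lean on these libraries where they do the work, as an engineer would, in place of code of your own. Each camera call takes 0.05 s, during which the arm holds its last target. There are 200 camera calls.

## Working session

There is one attempt and no reset: what is moved stays moved. The work goes in short steps, Python scripts to look and compute and a tool call to move; the robot and the scene stay as the last step left them, time stands still between calls to the robot, and variables do not carry over. Pictures are saved under pics/ and viewed, at most 10 in all, crops included, and the job is handed in when it is done.

Besides the shell and the picture viewer there is one more tool, called after "Emit:" as name(argument=value, ...) on one line, values as JSON. play_rows: Moves the arm, as the interface text tells. Its arguments: {"type":"object","properties":{"plan":{"type":"array","items":{"type":"number"}},"squeeze":{"type":"number"}},"required":["plan"]}

```bash
mkdir -p pics && python3 - <<'E'
from workcell import status, viewer, manip
import cv2,numpy as np
o=status.get_obs();print(o['clock'],o['position'],o['ee_rot'],manip.tip_extent)
for n in("side","top"):
    im=viewer.camera(n);cv2.imwrite(f"pics/{n}0.png",im[:,:,::-1])
    m=viewer.camera_model(n);print(n,{k:np.round(v,4).tolist() for k,v in m.items()})
E
```

```text
0.0 [0.19338854 0.59390958 0.21100627] [ 1.56725808e-01  9.87641899e-01 -7.02839779e-04 -8.18792982e-05] 0.014
side {'fx': 439.8023, 'fy': 439.8023, 'cx': 257.2274, 'cy': 196.4218, 'R': [[0.8415, -0.5403, -0.0011], [-0.3153, -0.4894, -0.8131], [0.4387, 0.6846, -0.5821]], 't': [-0.4691, 0.2667, 0.462]}
top {'fx': 474.9209, 'fy': 474.9209, 'cx': 246.1685, 'cy': 192.1645, 'R': [[0.0124, -0.9999, 0.0], [-0.9898, -0.0123, -0.1417], [0.1417, 0.0017, -0.9899]], 't': [0.0602, 0.6162, 0.9069]}
```

View pics/top0.png

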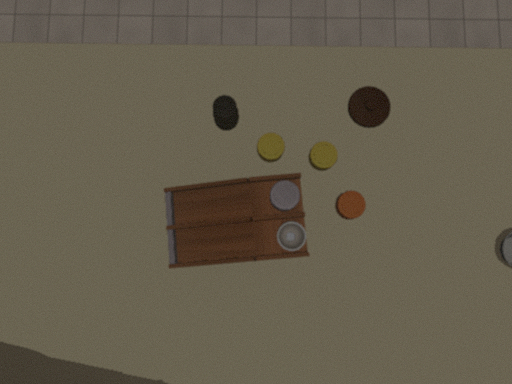

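View pics/side0.png

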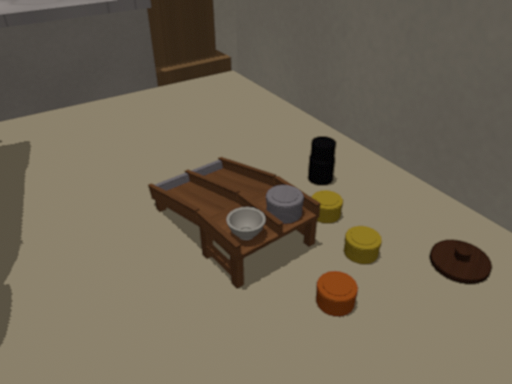

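```bash
cat > h.py <<'E'
import numpy as np,cv2
from workcell import status, viewer, manip
def ray(n,uv,z,m=None):
    m=m or viewer.camera_model(n);R=np.array(m['R']);t=np.array(m['t'])
    c=-R.T@t;d=R.T@np.array([(uv[0]-m['cx'])/m['fx'],(uv[1]-m['cy'])/m['fy'],1])
    return c+d*(z-c[2])/d[2]
E
python3 - <<'E'
from h import *
a=cv2.imread('pics/top0.png')
c=cv2.resize(a[160:280,155:315],None,fx=5,fy=5,interpolation=cv2.INTER_CUBIC)
cv2.imwrite('pics/c0.png',cv2.convertScaleAbs(c,alpha=1.8))
hsv=cv2.cvtColor(a,cv2.COLOR_BGR2HSV)
m=((hsv[:,:,1]<75)&(hsv[:,:,2]>50)).astype(np.uint8); m[:170]=0;m[275:]=0;m[:,:160]=0;m[:,312:]=0
n,l,s,ce=cv2.connectedComponentsWithStats(m)
for i in range(1,n):
    if s[i,4]>60: print(s[i],ce[i],ray('top',ce[i],.099))
E
```

```text
[ 160  170  152  105 5565] [236.5804133  226.65408805] [0.54228953 0.0848501  0.099     ]
[270 180  30  31 729] [284.4005487  194.87379973] [ 0.6032436  -0.00428819  0.099     ]
```

View pics/c0.png

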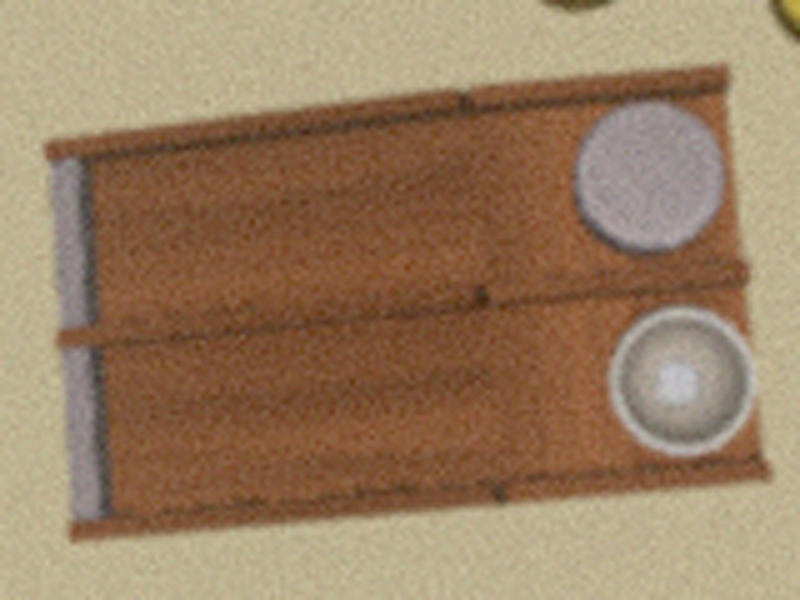

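```bash
python3 - <<'E'
from h import *
T=lambda u,v,z:ray('top',(155+(u+.5)/5-.5,160+(v+.5)/5-.5),z)
s,c=np.sin(np.radians(14)),np.cos(np.radians(14))
up=[T(729,70,.085),T(747,268,.085),T(769,472,.085)]
zl=.065-.172*s+.02*c
dn=[T(47,150,zl),T(58,338,zl),T(72,534,zl)]
print(np.round(up,4),np.round(dn,4),zl)
ds=[d-u for u,d in zip(up,dn)]
print([np.hypot(*d[:2]) for d in ds],'exp',.1+.172*c+.02*s,'width',np.hypot(*(up[0]-up[2])[:2]),'exp .160')
ang=[np.degrees(np.arctan2(d[1],d[0])) for d in ds]
w=up[0]-up[2];print(ang,np.degrees(np.arctan2(w[1],w[0]))+90)
# dabba: circle on the lid
ctr=T(650,177,.099);bowl=T(682,381,.095);print('dabba',ctr,'bowl',bowl,'diam',np.linalg.norm(T(576,177,.099)-T(725,177,.099)))
a=np.radians(np.mean(ang));ex=np.array([np.cos(a),np.sin(a)]);ey=np.array([-ex[1],ex[0]])
O=np.mean([p[:2] for p in up],0)+.130*ex
print('O',O,'ang',np.degrees(a),'ex',ex,'ey',ey)
for p in(ctr,bowl,up[0],up[2],dn[0],dn[2],T(92,240,.03)):
    print(np.round([(p[:2]-O)@ex,(p[:2]-O)@ey],4))
E
```

```text
[[ 0.6469 -0.0362  0.085 ]
 [ 0.5704 -0.0427  0.085 ]
 [ 0.4936 -0.0506  0.085 ]] [[0.6187 0.2328 0.0428]
 [0.5434 0.2256 0.0428]
 [0.4667 0.2173 0.0428]] 0.04279534848237709
[np.float64(0.2703899479649654), np.float64(0.2696875766860012), np.float64(0.26929389026408107)] exp 0.27172930283146474 width 0.1540325976563146 exp .160
[np.float64(95.98995854720079), np.float64(95.76012492682567), np.float64(95.73405385860445)] 95.38675664139811
dabba [ 0.60300836 -0.00466402  0.099     ] bowl [ 0.5267463  -0.01701771  0.095     ] diam 0.056120940258981074
O [0.55710578 0.08615779] ang 95.82804577754364 ex [-0.10154327  0.99483112] ey [-0.99483112 -0.10154327]
[-0.095  -0.0364]
[-0.0996  0.0407]
[-0.1308 -0.0769]
[-0.1296  0.0771]
[ 0.1396 -0.0762]
[0.1397 0.0767]
[ 0.1259 -0.0399]
```

```bash
cat >> h.py <<'E'
from scipy.spatial.transform import Rotation as Ro
O=np.array([.5571,.0862]);ex=np.array([-.10154,.99483]);ey=np.array([-.99483,-.10154])
def rot(tilt=0):
    x=np.r_[ex,0];z=np.array([0,0,-1.]);y=np.cross(z,x)
    return Ro.from_matrix(np.c_[x,y,z])*Ro.from_euler('y',-tilt,degrees=True)
def rel(x,y,ztip,tilt=0):
    """pose with finger-tip centre at rack x,y and height ztip -> row (turn, shift) from present pose"""
    o=status.get_obs();R0=Ro.from_quat(o['ee_rot']);R1=rot(tilt)
    p=np.r_[O+x*ex+y*ey,ztip]-R1.apply([0,0,manip.tip_extent])
    r=np.r_[(R0.inv()*R1).as_rotvec(degrees=True),R0.inv().apply(p-o['position'])]
    return np.round(r,4).tolist()
def rack():
    o=status.get_obs();R=Ro.from_quat(o['ee_rot']);p=o['position']+R.apply([0,0,manip.tip_extent])
    print('t',o['clock'],'tip rack',np.round([(p[:2]-O)@ex,(p[:2]-O)@ey,p[2]],4),'F',np.round(o['ft_force'],1),'w',o['grip_width'],'rotdiff',np.round((R.inv()*rot()).as_rotvec(degrees=True),2))
E
python3 - <<'E'
from h import *
print(rel(-.157,-.038,.16));rack()
E
```

```text
[-0.0598, 0.0423, 66.1347, -0.6013, -0.4984, 0.0378]
t 0.1 tip rack [0.542  0.3102 0.1971] F [-0.2  0.5  0.8] w 0.9938395185583019 rotdiff [-6.000e-02  4.000e-02  6.613e+01]
```

Emit:
play_rows(plan=[0, 0, 10, -0.09, -0.075, 0, 0, 0, 0, 20, -0.18, -0.15, 0, 0, 0, 0, 30, -0.27, -0.225, 0, 0, 0, 0, 40, -0.36, -0.3, 0, 0, 0, 0, 50, -0.45, -0.375, 0, 0, 0, 0, 60, -0.54, -0.45, 0, 0, 0, 0, 66.1, -0.6013, -0.4984, 0, 0, 0, 0, 66.1, -0.6013, -0.4984, 0, 0, 0, 0, 66.1, -0.6013, -0.4984, 0, 0, 0, 0, 66.1, -0.6013, -0.4984, 0, 0, 0, 0, 66.1, -0.6013, -0.4984, 0, 0, 0, 0, 66.1, -0.6013, -0.4984, 0.0, 0, 0, 0, 66.1, -0.6013, -0.4984, 0, 0, 0, 0, 66.1, -0.6013, -0.4984, 0.0378, 0, 0, 0, 66.1, -0.6013, -0.4984, 0.0378, 0, 0, 0, 66.1, -0.6013, -0.4984, 0.0378, 0, 0, 0, 66.1, -0.6013, -0.4984, 0.0378, 0], squeeze=30)

```text
clock: 2.22
position: [0.6115, -0.0654, 0.1755]
ee_rot: [0.67, 0.743, 0.001, 0.001]
ft_force: [-0.6, -0.9, 0.4]
grip_width: 0.001
grasp_force: 0.0
```

```bash
python3 - <<'E'
from h import *
rack();print(rel(-.157,-.038,.071))
m=viewer.camera_model('wrist');a=viewer.camera('wrist')[:,:,::-1];b=viewer.camera('side')[120:300,120:360,::-1]
cv2.imwrite('pics/w1.png',cv2.convertScaleAbs(np.hstack([a,cv2.resize(b,(288,216)).repeat(1,0) if 0 else cv2.copyMakeBorder(cv2.resize(b,(288,216)),0,168,0,0,0)]),alpha=1.6))
E
```

```text
t 2.225 tip rack [-0.1563 -0.0388  0.1615] F [-0.6 -0.9  0.4] w 0.0007528190450348464 rotdiff [ 0.12 -0.01  0.08]
[0.1166, -0.0112, 0.0808, -0.0007, -0.001, 0.0905]
```

View pics/w1.png

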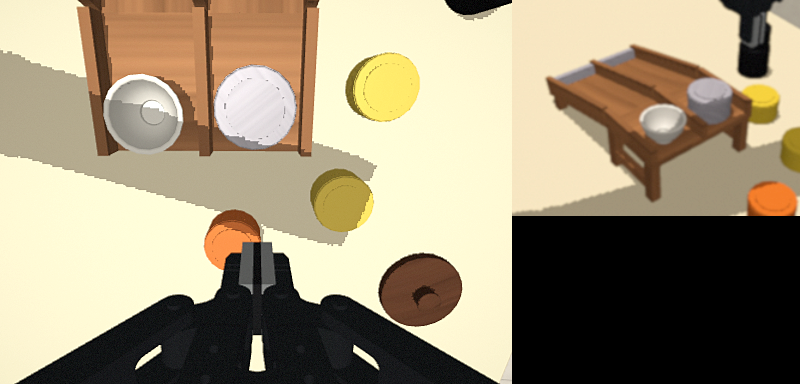

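Emit:
play_rows(plan=[0, 0, 0, -0.003, -0.001, 0.03, 0, 0, 0, 0, -0.003, -0.001, 0.06, 0, 0, 0, 0, -0.003, -0.001, 0.0885, 0, 0, 0, 0, -0.003, -0.001, 0.0885, 0, 0, 0, 0, -0.003, -0.001, 0.0885, 0, 0, 0, 0, 0.002, -0.001, 0.0885, 0, 0, 0, 0, 0.008, -0.001, 0.0885, 0, 0, 0, 0, 0.014, -0.001, 0.0885, 0, 0, 0, 0, 0.02, -0.001, 0.0885, 0, 0, 0, 0, 0.026, -0.001, 0.0885, 0, 0, 0, 0, 0.032, -0.001, 0.0885, 0, 0, 0, 0, 0.038, -0.001, 0.0885, 0, 0, 0, 0, 0.038, -0.001, 0.0885, 0])

```text
clock: 3.95
position: [0.6061, -0.0273, 0.0855]
ee_rot: [0.67, 0.743, 0.0, -0.0]
ft_force: [-0.4, -0.0, 0.1]
grip_width: -0.003
grasp_force: 0.0
```

```bash
python3 - <<'E'
from h import *
rack();print(rel(-.066,-.038,.073),rel(-.028,-.038,.0728,14),rel(.0622,-.038,.0503,14))
a=viewer.camera('wrist')[:,:,::-1];b=viewer.camera('side')[120:300,120:360,::-1]
cv2.imwrite('pics/w2.png',cv2.convertScaleAbs(np.hstack([a,cv2.copyMakeBorder(cv2.resize(b,(288,216)),0,168,0,0,0)]),alpha=1.6))
E
```

```text
t 3.95 tip rack [-0.1179 -0.0372  0.0715] F [-0.4 -0.   0.1] w -0.0033777600538807432 rotdiff [-0.   -0.02  0.09]
[-0.0005, -0.0187, 0.0893, 0.0519, 0.0009, -0.0015] [0.0104, -14.0187, 0.0889, 0.0933, 0.001, -0.0009] [0.0104, -14.0187, 0.0889, 0.1835, 0.0011, 0.0216]
```

View pics/w2.png

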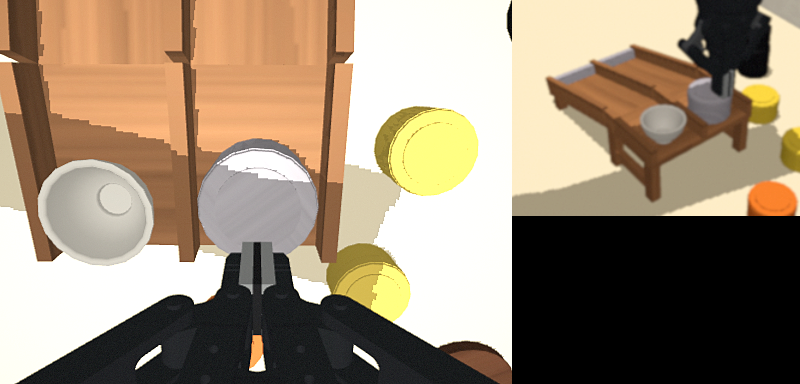

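Emit:
play_rows(plan=[0, 0, 0, 0.005, 0.001, -0.001, 0, 0, 0, 0, 0.011, 0.001, -0.001, 0, 0, 0, 0, 0.017, 0.001, -0.001, 0, 0, 0, 0, 0.023, 0.001, -0.001, 0, 0, 0, 0, 0.029, 0.001, -0.001, 0, 0, 0, 0, 0.035, 0.001, -0.001, 0, 0, 0, 0, 0.041, 0.001, -0.001, 0, 0, 0, 0, 0.046, 0.001, -0.001, 0, 0, 0, 0, 0.05, 0.001, -0.001, 0, 0, 0, 0, 0.054, 0.001, -0.001, 0, 0, 0, 0, 0.058, 0.001, -0.001, 0, 0, 0, 0, 0.062, 0.001, -0.001, 0, 0, 0, 0, 0.062, 0.001, -0.001, 0])

```text
clock: 5.68
position: [0.6007, 0.0342, 0.0865]
ee_rot: [0.67, 0.743, 0.0, -0.0]
ft_force: [0.1, 0.2, 0.6]
grip_width: 0.001
grasp_force: 0.0
```

```bash
python3 - <<'E'
from h import *
rack();print(rel(-.028,-.038,.0728,14),rel(.0622,-.038,.0503,14))
a=viewer.camera('wrist')[:,:,::-1];b=viewer.camera('side')[120:300,120:360,::-1]
cv2.imwrite('pics/w3.png',cv2.convertScaleAbs(np.hstack([a,cv2.copyMakeBorder(cv2.resize(b,(288,216)),0,168,0,0,0)]),alpha=1.6))
E
```

```text
t 5.675 tip rack [-0.0562 -0.0381  0.0725] F [0.1 0.2 0.6] w 0.001041064071317191 rotdiff [ 0.   -0.01  0.07]
[0.0088, -14.0113, 0.0693, 0.0316, -0.0001, 0.0001] [0.0088, -14.0113, 0.0693, 0.1218, 0.0001, 0.0226]
```

View pics/w3.png

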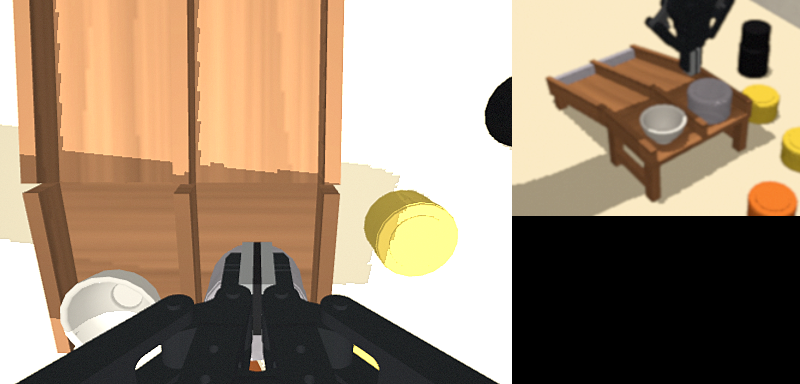

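```bash
python3 - <<'E'
from h import *
o=status.get_obs();print(o['position'],o['joint_pos'])
for n in('side','top'):
    m=viewer.camera_model(n)
    a=viewer.camera(n)[:,:,::-1]
    a=cv2.convertScaleAbs(a,alpha=1.8)
    if n=='side': sh=a[100:260,200:360]; s=(200,100)
    else: sh=a[130:290,180:340]; s=(180,130)
    sh=cv2.resize(sh,None,fx=2.5*1,fy=2.5,interpolation=cv2.INTER_CUBIC)
    for h,col in((0,(0,0,255)),(.03,(0,255,0)),(-.014,(255,0,0))):
        p=o['position']-np.array([0,0,.014])+[0,0,h]
        q=m['R']@p+m['t'];uv=np.array([m['fx']*q[0]/q[2]+m['cx'],m['fy']*q[1]/q[2]+m['cy']]);print(n,h,uv)
        cv2.circle(sh,tuple(int(v) for v in (uv-s)*2.5),2,col,-1)
    globals()[n]=sh
cv2.imwrite('pics/d.png',np.hstack([side,top]))
E
```

```text
[0.60072098 0.03361097 0.0865022 ] [-0.56792532  0.41538385  0.54652989  1.69802501 -0.23818551  1.09495226
  0.15303694]
side 0 [268.56621162 197.61047293]
side 0.03 [268.83173815 182.06806382]
side -0.014 [268.44674118 204.60359143]
top 0 [263.7517033  197.78312736]
top 0.03 [264.33825534 195.70313495]
top -0.014 [263.49074067 198.70853595]
```

View pics/d.png

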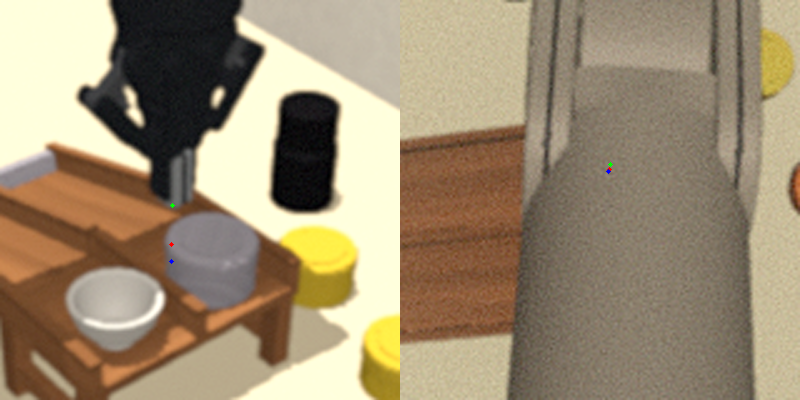

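```bash
python3 - <<'E'
from h import *
mw=viewer.camera_model('wrist');ms=viewer.camera_model('side');o=status.get_obs()
def cd(m,uv):
    R=np.array(m['R']);t=np.array(m['t']);d=R.T@np.array([(uv[0]-m['cx'])/m['fx'],(uv[1]-m['cy'])/m['fy'],1]);return -R.T@t,d/np.linalg.norm(d)
c1,d1=cd(mw,(257,243));c2,d2=cd(ms,(270.5,181))
A=np.c_[d1,-d2];k=np.linalg.lstsq(A,c2-c1,rcond=None)[0]
print('tip',c1+k[0]*d1,c2+k[1]*d2,'tcp',o['position'])
Rt=Ro.from_quat(o['ee_rot']);print('cam in tool',Rt.inv().apply(c1-o['position']),Rt.inv().apply(mw['R'][2]))
def W(x,y,z): return np.r_[O+x*ex+y*ey,z]
for nm,p in dict(crestR=W(-.03,-.08,.085),crestD=W(-.03,-.004,.085),dab=W(-.095,-.0364,.099),bowl=W(-.1,.04,.095)).items():
    q=mw['R']@p+mw['t'];print(nm,mw['fx']*q[0]/q[2]+mw['cx'],mw['fy']*q[1]/q[2]+mw['cy'])
E
```

```text
tip [0.6000472  0.03891954 0.09960847] [0.60571537 0.03628944 0.10121699] tcp [0.6007216  0.03347422 0.08649135]
cam in tool [ 0.08003688 -0.00041463 -0.1621597 ] [-0.31001995  0.00107123  0.95072945]
crestR 340.74502508434483 191.3320568297187
crestD 189.41682542173498 191.29303831983057
dab 254.0085548886224 317.9852998128166
bowl 111.94115958125403 320.87542268569484
```

```bash
sed -i 's/manip.tip_extent/TIP/g; s/^from scipy/TIP=-.0145 # measured: visible tips stand behind the reported TCP\nfrom scipy/' h.py && python3 - <<'E'
from h import *
rack();print(rel(-.157,-.038,.135))
E
```

```text
t 5.875 tip rack [-0.0569 -0.038   0.101 ] F [ 0.4  0.2 -0.6] w 0.0027120607658704813 rotdiff [-0.    0.    0.02]
[-0.0011, 0.0031, 0.0204, -0.1001, -0.0001, -0.034]
```

Emit:
play_rows(plan=[0, 0, 0, 0, 0, -0.035, 0, 0, 0, 0, -0.03, 0, -0.035, 0, 0, 0, 0, -0.06, 0, -0.035, 0, 0, 0, 0, -0.103, 0, -0.035, 0, 0, 0, 0, -0.103, 0, -0.035, 0, 0, 0, 0, -0.103, 0, -0.035, 0, 0, 0, 0, -0.103, 0, -0.01, 0, 0, 0, 0, -0.103, 0, 0.015, 0, 0, 0, 0, -0.103, 0, 0.022, 0, 0, 0, 0, -0.103, 0, 0.027, 0, 0, 0, 0, -0.103, 0, 0.027, 0])

```text
clock: 7.25
position: [0.6116, -0.0684, 0.06]
ee_rot: [0.67, 0.742, 0.0, 0.0]
ft_force: [-1.0, -0.3, -0.2]
grip_width: 0.0
grasp_force: 0.0
```

```bash
python3 - <<'E'
from h import *
rack()
a=viewer.camera('wrist')[:,:,::-1];b=viewer.camera('side')[120:300,180:360,::-1]
cv2.imwrite('pics/w4.png',cv2.convertScaleAbs(np.hstack([a,cv2.copyMakeBorder(cv2.resize(b,(288,288)),0,96,0,0,0)]),alpha=1.6))
E
```

```text
t 7.25 tip rack [-0.1594 -0.0385  0.0745] F [-1.  -0.3 -0.2] w 0.00023809628180992788 rotdiff [ 0.04 -0.01  0.06]
```

View pics/w4.png

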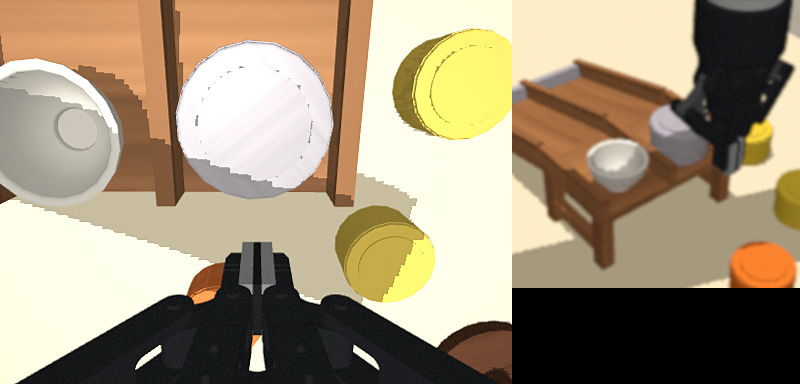

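Emit:
play_rows(plan=[0, 0, 0, 0.01, 0, 0.001, 0, 0, 0, 0, 0.018, 0, 0.001, 0, 0, 0, 0, 0.023, 0, 0.001, 0, 0, 0, 0, 0.028, 0, 0.001, 0, 0, 0, 0, 0.033, 0, 0.001, 0, 0, 0, 0, 0.038, 0, 0.001, 0, 0, 0, 0, 0.043, 0, 0.001, 0, 0, 0, 0, 0.048, 0, 0.001, 0, 0, 0, 0, 0.048, 0, 0.001, 0])

```text
clock: 8.48
position: [0.6063, -0.0202, 0.0584]
ee_rot: [0.67, 0.743, 0.0, -0.0]
ft_force: [-0.0, 0.4, -0.0]
grip_width: 0.001
grasp_force: 0.0
```

```bash
python3 - <<'E'
from h import *
rack()
print(rel(-.066,-.038,.0735),rel(-.028,-.038,.0728,14),rel(.0622,-.038,.0503,14))
a=viewer.camera('wrist')[:,:,::-1];b=viewer.camera('side')[120:300,180:360,::-1]
cv2.imwrite('pics/w5.png',cv2.convertScaleAbs(np.hstack([a,cv2.copyMakeBorder(cv2.resize(b,(288,288)),0,96,0,0,0)]),alpha=1.6))
E
```

```text
t 8.475 tip rack [-0.1109 -0.0381  0.0729] F [-0.   0.4 -0. ] w 0.0010728629437759822 rotdiff [-0.01 -0.03  0.08]
[-0.0054, -0.0303, 0.0798, 0.0449, -0.0001, -0.0006] [0.0044, -14.0303, 0.0801, 0.0793, -0.0, -0.0003] [0.0044, -14.0303, 0.0801, 0.1695, 0.0001, 0.0223]
```

View pics/w5.png

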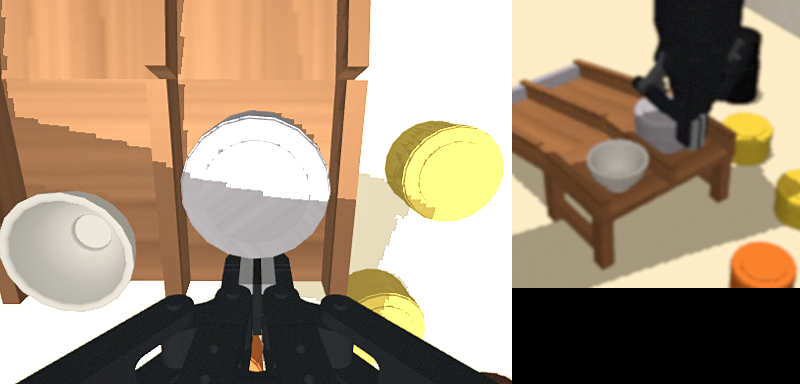

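Emit:
play_rows(plan=[0, 0, 0, 0.006, 0, -0.001, 0, 0, 0, 0, 0.012, 0, -0.001, 0, 0, 0, 0, 0.018, 0, -0.001, 0, 0, 0, 0, 0.024, 0, -0.001, 0, 0, 0, 0, 0.03, 0, -0.001, 0, 0, 0, 0, 0.035, 0, -0.001, 0, 0, 0, 0, 0.04, 0, -0.001, 0, 0, 0, 0, 0.044, 0, -0.001, 0, 0, 0, 0, 0.048, 0, -0.001, 0, 0, 0, 0, 0.052, 0, -0.001, 0, 0, -2, 0, 0.0555, 0, -0.001, 0, 0, -4, 0, 0.059, 0, -0.001, 0, 0, -6, 0, 0.0625, 0, -0.001, 0, 0, -8, 0, 0.066, 0, -0.001, 0, 0, -10, 0, 0.0695, 0, -0.001, 0, 0, -12, 0, 0.073, 0, -0.001, 0, 0, -14, 0, 0.0765, 0, -0.0005, 0, 0, -14, 0, 0.0795, 0, -0.0003, 0, 0, -14, 0, 0.0795, 0, -0.0003, 0])

```text
clock: 10.95
position: [0.5982, 0.0583, 0.0588]
ee_rot: [0.665, 0.737, -0.081, 0.09]
ft_force: [0.4, 0.1, 0.4]
grip_width: 0.002
grasp_force: 0.0
```

```bash
python3 - <<'E'
from h import *
rack()
print(rel(.0622,-.038,.0503,14))
m=viewer.camera_model('wrist');a=viewer.camera('wrist')
b=viewer.camera('side')
cv2.imwrite('pics/w6.png',cv2.convertScaleAbs(np.hstack([a[:,:,::-1],cv2.copyMakeBorder(cv2.resize(b[120:300,180:360,::-1],(288,288)),0,96,0,0,0)]),alpha=1.6))
# numeric check: dabba (grey) in wrist view vs expected lid centre on slope
h=cv2.cvtColor(a,cv2.COLOR_RGB2HSV);k=((h[:,:,1]<40)&(h[:,:,2]>60)).astype(np.uint8);k[:,:180]=0;k[:,335:]=0
n,l,s,c=cv2.connectedComponentsWithStats(k)
for i in range(1,n):
    if s[i,4]>300:print(s[i],c[i])
d=.039;s14,c14=np.sin(np.radians(14)),np.cos(np.radians(14))
for r in(-.028,0,.028):
    sl=d+r;q=np.r_[O+(-.03+sl*c14+.034*s14)*ex-.038*ey,.065-sl*s14+.034*c14];q=m['R']@q+m['t'];print(r,m['fx']*q[0]/q[2]+m['cx'],m['fy']*q[1]/q[2]+m['cy'])
E
```

```text
t 10.95 tip rack [-0.0285 -0.038   0.0728] F [0.4 0.1 0.4] w 0.0023726484507823054 rotdiff [ 0.   13.95  0.05]
[0.0084, -0.0483, 0.047, 0.0934, 0.0001, 0.0]
[  181   108   150   187 17917] [255.4386337  186.84567729]
-0.028 257.4599008670594 260.52167947127776
0 257.57072919086346 194.06312217881822
0.028 257.6975989347523 117.98527624999511
```

Emit:
play_rows(plan=[0, 0, 0, 0.005, 0, 0, 0, 0, 0, 0, 0.01, 0, 0, 0, 0, 0, 0, 0.015, 0, 0, 0, 0, 0, 0, 0.02, 0, 0, 0, 0, 0, 0, 0.025, 0, 0, 0, 0, 0, 0, 0.03, 0, 0, 0, 0, 0, 0, 0.035, 0, 0, 0, 0, 0, 0, 0.04, 0, 0, 0, 0, 0, 0, 0.045, 0, 0, 0, 0, 0, 0, 0.05, 0, 0, 0, 0, 0, 0, 0.055, 0, 0, 0, 0, 0, 0, 0.06, 0, 0, 0, 0, 0, 0, 0.065, 0, 0, 0, 0, 0, 0, 0.07, 0, 0, 0, 0, 0, 0, 0.075, 0, 0, 0, 0, 0, 0, 0.079, 0, 0, 0, 0, 0, 0, 0.082, 0, 0, 0, 0, 0, 0, 0.084, 0, 0, 0, 0, 0, 0, 0.086, 0, 0, 0, 0, 0, 0, 0.086, 0, 0, 0])

```text
clock: 13.55
position: [0.5897, 0.1414, 0.0379]
ee_rot: [0.665, 0.737, -0.082, 0.09]
ft_force: [0.2, 0.5, -0.0]
grip_width: -0.001
grasp_force: 0.0
```

```bash
python3 - <<'E'
from h import *
rack()
print(rel(.0622,-.038,.0503,14))
E
```

```text
t 13.55 tip rack [ 0.0551 -0.038   0.052 ] F [ 0.2  0.5 -0. ] w -0.000616847425538597 rotdiff [ 0.   13.98  0.05]
[0.0107, -0.0164, 0.0478, 0.0073, 0.0, -0.0001]
```

Emit:
play_rows(plan=[0, 0, 0, 0.001, 0, 0, 0, 0, 0, 0, 0.002, 0, 0, 0, 0, 0, 0, 0.003, 0, 0, 0, 0, 0, 0, 0.003, 0, 0, 0])

```text
clock: 14.05
position: [0.5894, 0.1442, 0.0372]
ee_rot: [0.665, 0.737, -0.082, 0.09]
ft_force: [-0.9, -0.1, 0.0]
grip_width: -0.002
grasp_force: 0.0
```

Emit:
play_rows(plan=[0, 0, 0, 0.001, 0, 0, 0, 0, 0, 0, 0.002, 0, 0, 0, 0, 0, 0, 0.002, 0, 0, 0])

```text
clock: 14.42
position: [0.5892, 0.1461, 0.0367]
ee_rot: [0.665, 0.737, -0.082, 0.09]
ft_force: [-0.6, -0.0, -0.4]
grip_width: -0.001
grasp_force: 0.0
```

Emit:
play_rows(plan=[0, 0, 0, 0.001, 0, 0, 0, 0, 0, 0, 0.002, 0, 0, 0, 0, 0, 0, 0.002, 0, 0, 0])

```text
clock: 14.8
position: [0.589, 0.1476, 0.0364]
ee_rot: [0.665, 0.737, -0.082, 0.091]
ft_force: [-0.3, -1.8, 1.0]
grip_width: -0.001
grasp_force: 0.9
```

Emit:
play_rows(plan=[0, 0, 0, 0.001, 0, 0, 0, 0, 0, 0, 0.001, 0, 0, 0])

```text
clock: 15.05
position: [0.5891, 0.1477, 0.0363]
ee_rot: [0.665, 0.736, -0.082, 0.091]
ft_force: [-0.3, -5.3, 3.6]
grip_width: 0.002
grasp_force: 3.0
```

Emit:
play_rows(plan=[0, 0, 0, 0.001, 0, 0, 0, 0, 0, 0, 0.001, 0, 0, 0])

```text
clock: 15.3
position: [0.5892, 0.1477, 0.0364]
ee_rot: [0.666, 0.736, -0.082, 0.091]
ft_force: [-0.7, -7.6, 5.1]
grip_width: -0.002
grasp_force: 4.3
```

```bash
python3 - <<'E'
from h import *
rack()
E
```

```text
t 15.3 tip rack [ 0.0614 -0.0382  0.0504] F [-0.7 -7.6  5.1] w -0.002053933108652417 rotdiff [ 0.   14.12 -0.07]
```

Emit:
play_rows(plan=[0, 0, 0, -0.004, 0, 0, 0, 0, 0, 0, -0.015, 0, 0, 0, 0, 0, 0, -0.03, 0, 0, 0, 0, 0, 0, -0.03, 0, 0, 0, 0, 0, 0, -0.03, 0, -0.03, 0, 0, 0, 0, -0.04, 0, -0.07, 0, 0, 0, 0, -0.08, 0, -0.12, 0, 0, 0, 0, -0.12, 0, -0.12, 0, 0, 0, 0, -0.12, 0, -0.12, 0, 0, 0, 0, -0.12, 0, -0.12, 0])

```text
clock: 16.55
position: [0.5974, 0.0637, 0.1808]
ee_rot: [0.665, 0.737, -0.082, 0.09]
ft_force: [-1.0, 0.5, -0.1]
grip_width: 0.001
grasp_force: 0.0
```

```bash
python3 - <<'E'
from h import *
rack()
a=viewer.camera('wrist')[:,:,::-1];b=viewer.camera('side')[120:300,130:310,::-1]
cv2.imwrite('pics/w7.png',cv2.convertScaleAbs(np.hstack([a,cv2.copyMakeBorder(cv2.resize(b,(288,288)),0,96,0,0,0)]),alpha=1.6))
E
```

```text
t 16.55 tip rack [-0.023  -0.0378  0.1949] F [-1.   0.5 -0.1] w 0.0009283070897937735 rotdiff [-0.02 13.95  0.07]
```

View pics/w7.png

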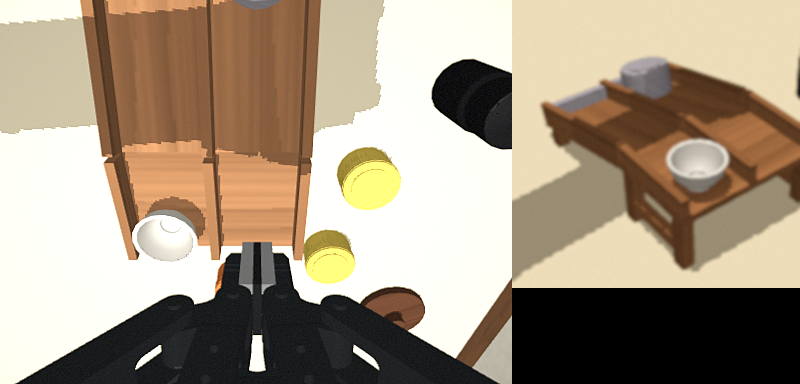

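```bash
python3 - <<'E'
from h import *
s,c=np.sin(np.radians(14)),np.cos(np.radians(14))
def pts(sl,z0,zs):
    t=np.linspace(0,2*np.pi,73);P=[]
    for z in zs:
        for a in t:
            u=sl+.0283*np.cos(a);y=-.038+.0283*np.sin(a)
            P.append(np.r_[O+(-.03+u*c+z*s)*ex+y*ey,.065-u*s+z*c])
    return np.array(P)
for n in('side','top'):
    m=viewer.camera_model(n);a=viewer.camera(n);h=cv2.cvtColor(cv2.medianBlur(a,3),cv2.COLOR_RGB2HSV)
    for sl in(.132,.126,.12):
        q=pts(sl,0,(.034,) )@np.array(m['R']).T+m['t'];uv=q[:,:2]/q[:,2:]*[m['fx'],m['fy']]+[m['cx'],m['cy']]
        print(n,sl,'lid bbox',uv.min(0).round(1),uv.max(0).round(1))
    x0,y0=(uv.min(0)-14).astype(int);x1,y1=(uv.max(0)+24).astype(int)
    k=np.zeros(h.shape[:2],np.uint8);k[y0:y1,x0:x1]=((h[...,1]<60)&(h[...,2]>30))[y0:y1,x0:x1]
    k=cv2.morphologyEx(k,cv2.MORPH_OPEN,np.ones((5,5),np.uint8))
    N,l,st,ce=cv2.connectedComponentsWithStats(k);print([ (x.tolist(),e.round(1).tolist()) for x,e in zip(st[1:],ce[1:]) if x[4]>80],(x0,y0,x1,y1))
E
```

```text
side 0.132 lid bbox [197.1 154.7] [227.2 166. ]
side 0.126 lid bbox [198.7 155.3] [229.  166.7]
side 0.12 lid bbox [200.3 155.8] [230.9 167.3]
[([186, 141, 68, 40, 2016], [217.0, 156.4])] (np.int64(186), np.int64(141), np.int64(254), np.int64(191))
top 0.132 lid bbox [166.7 191.2] [194.  220.2]
top 0.126 lid bbox [169.6 190.9] [196.9 219.8]
top 0.12 lid bbox [172.4 190.5] [199.8 219.5]
[([158, 176, 49, 67, 2684], [178.4, 209.6])] (np.int64(158), np.int64(176), np.int64(223), np.int64(243))
```

```bash
python3 - <<'E'
from h import *
a=np.mean([viewer.camera('top').astype(float) for _ in range(4)],0).astype(np.uint8)
s=cv2.cvtColor(a,cv2.COLOR_RGB2HSV)[...,1]
for r in(200,205,210):print(r,s[r,160:204].tolist())
g=cv2.resize(s[175:240,155:215],None,fx=6,fy=6,interpolation=cv2.INTER_CUBIC)
C=cv2.HoughCircles(cv2.GaussianBlur(g,(9,9),0),cv2.HOUGH_GRADIENT,1,60,param1=80,param2=15,minRadius=78,maxRadius=95)
if C is not None:print([(155+x/6,175+y/6,r/6) for x,y,r in C[0][:3]])
E
```

```text
200 [54, 53, 54, 59, 52, 54, 57, 52, 53, 53, 53, 55, 54, 56, 56, 58, 53, 56, 55, 61, 52, 52, 53, 58, 50, 55, 50, 59, 49, 51, 34, 63, 52, 55, 55, 60, 55, 59, 54, 50, 55, 60, 57, 58]
205 [54, 53, 52, 57, 54, 54, 55, 49, 54, 52, 52, 55, 55, 53, 56, 56, 56, 54, 58, 53, 52, 52, 56, 56, 53, 55, 54, 50, 57, 52, 53, 52, 58, 59, 58, 55, 55, 52, 64, 49, 54, 54, 58, 48]
210 [49, 56, 54, 54, 54, 54, 59, 56, 53, 56, 52, 52, 56, 54, 56, 58, 53, 54, 51, 54, 57, 55, 56, 57, 49, 59, 51, 59, 55, 57, 56, 52, 59, 53, 57, 54, 62, 58, 53, 56, 57, 56, 54, 57]
```

Emit:
play_rows(plan=[0, 0, 0, -0.05, 0, 0, 0, 0, 0, 0, -0.1, 0, 0, 0, 0, 0, 0, -0.15, 0, 0, 0, 0, 0, 0, -0.2, 0, 0, 0, 0, 0, 0, -0.24, 0, 0, 0, 0, 0, 0, -0.24, 0, 0, 0, 0, 0, 0, -0.24, 0, 0, 0])

```text
clock: 17.82
position: [0.6216, -0.1681, 0.2389]
ee_rot: [0.665, 0.737, -0.082, 0.09]
ft_force: [-0.2, 0.5, -0.4]
grip_width: -0.007
grasp_force: 0.0
```

```bash
python3 - <<'E'
from h import *
a=np.mean([viewer.camera('top').astype(float) for _ in range(4)],0).astype(np.uint8)
s=cv2.cvtColor(a,cv2.COLOR_RGB2HSV)[...,1]
for r in(200,205,210):print(r,s[r,160:204].tolist())
h=cv2.cvtColor(a,cv2.COLOR_RGB2HSV)
k=(s<70).astype(np.uint8);k[:185]=0;k[226:]=0;k[:,:164]=0;k[:,212:]=0
print('bbox',cv2.boundingRect(k), [int(k[r,:].nonzero()[0].max()) for r in range(196,218,3) if k[r].any()])
E
```

```text
200 [58, 58, 58, 60, 61, 42, 17, 19, 20, 23, 20, 19, 19, 22, 20, 17, 20, 20, 17, 23, 20, 22, 20, 23, 20, 21, 20, 15, 21, 19, 14, 23, 20, 26, 23, 26, 36, 63, 114, 139, 140, 144, 139, 149]
205 [60, 56, 62, 57, 58, 49, 23, 19, 20, 16, 14, 17, 17, 17, 14, 20, 21, 20, 22, 20, 23, 20, 17, 20, 20, 25, 20, 18, 20, 18, 21, 18, 21, 22, 18, 30, 35, 21, 28, 85, 113, 144, 146, 137]
210 [60, 58, 59, 61, 62, 53, 34, 20, 17, 17, 17, 20, 20, 20, 16, 19, 19, 20, 19, 17, 20, 17, 25, 20, 17, 20, 17, 22, 20, 27, 18, 19, 17, 20, 25, 32, 25, 20, 33, 82, 129, 150, 147, 142]
bbox (164, 185, 36, 41) [193, 196, 198, 198, 199, 198, 197, 194]
```

```bash
python3 - <<'E'
from h import *
a=np.mean([viewer.camera('top').astype(float) for _ in range(6)],0)
m=viewer.camera_model('top');s,c=np.sin(np.radians(14)),np.cos(np.radians(14))
def P(u,z,y=-.038):
    q=m['R']@np.r_[O+(-.03+u*c+z*s)*ex+y*ey,.065-u*s+z*c]+m['t'];return (q[:2]/q[2]*[m['fx'],m['fy']]+[m['cx'],m['cy']]).round(1)
for b in(.132,.129,.126):print(b,'base rear',P(b-.028,.001),'lid rear',P(b-.0283,.034),'lid front',P(b+.0283,.034))
print('bar top rear',P(.16,.016),'other lane',P(.16,.016,.038),'front',P(.172,.016,.038))
for r in(204,206,208):print(a[r,160:204].mean(1).round().astype(int).tolist())
print('other lane',a[238:246,160:190].mean((0,2)).round().astype(int).tolist())
E
```

```text
0.132 base rear [199.5 205.5] lid rear [193.9 204. ] lid front [166.8 207.3]
0.129 base rear [200.9 205.4] lid rear [195.4 203.8] lid front [168.2 207.1]
0.126 base rear [202.4 205.2] lid rear [196.9 203.6] lid front [169.6 206.9]
bar top rear [170.5 208. ] other lane [173.1 246.2] front [167.5 246.7]
[109, 110, 108, 110, 108, 102, 93, 86, 87, 89, 89, 88, 88, 88, 86, 86, 85, 87, 84, 84, 85, 86, 86, 88, 84, 84, 84, 84, 83, 83, 82, 87, 87, 87, 82, 65, 51, 48, 51, 51, 53, 55, 54, 55]
[108, 108, 109, 109, 107, 103, 92, 88, 86, 87, 85, 87, 89, 89, 87, 88, 86, 86, 85, 84, 87, 85, 83, 86, 85, 86, 85, 85, 84, 83, 81, 87, 90, 89, 81, 64, 52, 48, 49, 51, 52, 56, 53, 56]
[109, 109, 108, 108, 109, 104, 91, 87, 87, 87, 85, 90, 88, 88, 89, 85, 88, 87, 86, 85, 85, 86, 83, 84, 85, 85, 86, 85, 85, 80, 78, 86, 88, 84, 76, 58, 49, 48, 48, 50, 54, 56, 57, 58]
other lane [109, 109, 109, 109, 108, 109, 108, 104, 92, 89, 88, 89, 87, 76, 56, 50, 55, 58, 57, 58, 57, 57, 57, 56, 56, 56, 57, 56, 56, 56]
```

```bash
python3 -c "
from workcell import manip;print(manip.hand_in())"
```

```text
the job is handed in; nothing more can be done
None
```

I slid the dabba off the landing and down its own lane until it rested against the steel stop bar; the last overhead view puts it within about 1 mm of that position. The bowl was not touched, and the job was handed in at about 18 s. On the first pass the fingertips passed just over the dabba without pushing it, because they sat higher than `manip.tip_extent` gives, so I backed off, lowered them and pushed again.

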